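# Roll the snap caps home on a vial rack

### The arm

A 7-joint arm with a two-finger parallel gripper is mounted at the origin on a cart in front of the work surface, level with it; the furniture and walls round the work are solid. World frame = base frame: x ahead of the robot, y to its left, z up, the work surface at z = 0. Lengths are in m, angles in rad, forces in N, time in s.
With the tool pointing down it reaches from about 0.375 to 0.925 m from the base axis. Payload 3.1 kg.
Tool frame: the origin (TCP) lies midway between the tips of the shut fingers; the grasp point (between the pads) lies env.grip_depth behind it (env.grip_depth is the distance from the TCP to the grasp point, in m); z points along the fingers, y is the direction in which the jaws open and shut (so a half turn about z gives the same grasp; the last joint's range is limited). The gripper opens to 85 mm and grips with 20 to 120 N. Pads are 22 mm wide; open, the fingers measure 114 mm over their backs; the gripper's body (76 mm by 85 mm) begins 54 mm behind the grasp point. The pads swing forward as they close: fully open they stand 13 mm farther back than shut.
Start: joints at [-1.374, 0.383, 0.044, 1.598, -0.018, 1.161, -0.05], TCP at [0.189, 0.622, 0.231] pointing down, gripper open.
Joint ranges: [-2.61, 2.61], [-0.41, 2.15], [-1.48, 1.57], [0, 2.5], [-1.57, 4.71], [0.05, 1.97], [-2.85, 2.85]. Speed limits (rad/s): [2.79, 2.79, 3.14, 3.14, 3.14, 3.14, 3.14].

### API

Orientations are given as a unit quaternion [w, x, y, z].
In Python, from cell import env, jaws, cams, workorder gives the robot as it stands. Calls block until the motion is done:
- env.reach(position, orientation): joint-space move of the TCP to a pose.
- env.movel(position, orientation=None, max_speed=0.15, threshold=None): straight line of the TCP; orientation=None keeps the orientation; max_speed is the mean speed in m/s. With threshold (N) it stops when the force on the tool has changed by that much, and returns True; else False.
- env.goto_joints(angles): joint-space move.
- jaws.set_gripper(opening, force=None): finger opening in m; force is the grip in N (None keeps the last); returns when the fingers have stopped.
- env.sleep(seconds).
- env.solve_ik(position, orientation): joint angles nearest the present ones, or None.
- cams.camera(name): name is "scene" or "top" or "wrist"; returns the picture (480x640x3 uint8, red, green, blue); there is no depth.
- cams.camera_model(name): a dict with "camera_matrix" (3x3 intrinsics, pixels), "origin" and "rotation" of the camera in the world. Camera axes: x right, y up, looking along -z (the intrinsics and any distortion apply to the point x, -y, -z); pixel columns grow to the right and rows downward; lengths in m; the calibration is good to about 2 mm. A picture is of the moment at which its call begins: read the wrist's pose just before it. camera_model takes no time and is no camera call; for the wrist camera it gives the pose at the moment of the call.
A pose or a line that the arm cannot do raises env.IKError and nothing moves.
- workorder.close_job(): hands the job in, once; it reports no verdict.
Readings, each from a call of its own:
- env.read_time(): time.
- env.read_joint_positions(): joint angles.
- env.read_qd(): joint speeds.
- env.read_joint_torque(): joint torques, N m.
- env.read_ee_pos(): TCP position.
- env.read_eef_rot(): TCP orientation.
- env.read_ft_force(): force on the tool from outside, world axes, zero at the start.
- env.read_ft_torque(): the same for the moment, N m.
- env.read_grip_width(): finger opening in m.
Only numpy, scipy, OpenCV 4.12 (cv2) and the standard library are available. Lean on these libraries where they do the work, as an engineer would, in place of code of your own. Each camera call takes 0.05 s, during which the arm holds its last target.

### The job

A conical flask has been parked on one end of the vial rack: lift it off and stand it upright on the bare worktop. Then take the spring-loaded roller tool out of its tray, set both rollers down on the rack end that the flask stood on, press until the spring is roughly half squeezed and, keeping that pressure, roll in one unbroken stroke along the row onto the other end block, so that all five snap caps are pressed fully home; do not bottom the spring, do not lift off along the row, and do not touch the rack or its caps with the gripper. Finally stand the tool upright on its rollers in its tray again, leaving the other glassware undisturbed.

Things in the scene. Friction and masses are not known exactly. Their poses are not given: they have to be found in the camera images.
- rack: fixed vial rack, 60 x 266 x 60 mm: a grey block at each end, between them a row of five glass vials with white snap caps (26 mm in diameter). Origin: centre of its underside, z up, y along the row. Caps stand on x = 0 at y = +56 (cap1), +28, 0, -28, -56 mm (cap5); the top of a cap that is home is 61 mm above the worktop. The stroke runs from +y to -y
- start_land (a point): centre of the flat top (60 x 60 mm, 60 mm above the worktop) of the rack's end block at +y, 103 mm from the rack's centre: the flask stands here, the stroke starts here
- end_land (a point): centre of the like flat top of the other end block, at -y, 103 mm from the rack's centre: the stroke ends here
- cap1 (a joint): how far snap cap 1 still stands proud (m): 0 = fully home, 3 to 4.5 mm at the start; it slides straight down against about 5.5 N of friction and stays where pushed
- cap2 (a joint): how far snap cap 2 still stands proud (m): 0 = fully home, 3 to 4.5 mm at the start; it slides straight down against about 5.5 N of friction and stays where pushed
- cap3 (a joint): how far snap cap 3 still stands proud (m): 0 = fully home, 3 to 4.5 mm at the start; it slides straight down against about 5.5 N of friction and stays where pushed
- cap4 (a joint): how far snap cap 4 still stands proud (m): 0 = fully home, 3 to 4.5 mm at the start; it slides straight down against about 5.5 N of friction and stays where pushed
- cap5 (a joint): how far snap cap 5 still stands proud (m): 0 = fully home, 3 to 4.5 mm at the start; it slides straight down against about 5.5 N of friction and stays where pushed
- roller: roller tool, 66 x 54 x 100 mm, about 0.4 kg: two rubber rollers (26 mm in diameter, 44 mm wide, axles along y, at x = +-20 mm) in a sprung steel foot under an upright black handle. Origin: midway between the rollers, level with their lowest points when the spring is relaxed; z up; it rolls along its x, both ways alike. Pressed down, the origin sinks by joint foot below the level rolled on
- handle (a point): centre of the tool's black handle block, 78 mm above its origin; the block is 48 mm (tool x) x 26 mm (tool y) x 44 mm high, to be gripped across its 26 mm. Just below it is a plate of 56 x 40 mm
- foot (a joint): how far the tool's spring is squeezed (m): 0 relaxed, 0.015 bottomed. Pushing force is about 4 N at the first give, plus 0.7 N per mm. Good rolling pressure is about 7 to 8 mm on level ground; it must stay under 13.5 mm and, between cap1 and cap5, above 2 mm. At that pressure it hardly changes as the rollers push the proud caps down
- tray: the tool's parking tray, a fixed open aluminium tray of 120 (x) x 86 (y) mm, 14 mm high, walls 4 mm, inner floor 4 mm above the worktop. Origin: centre of its underside. The tool stands in it with its x roughly along the tray's x
- flask: the flask to move: small conical glass flask, 52 mm in base diameter, 85 mm tall, with a narrow round neck to grip, about 34 mm thick 75 mm above its underside. Origin: centre of its underside, z up
- near_flask: bystander: same conical flask, 52 x 52 x 85 mm, standing on the worktop in front of the rack. Origin: centre of its underside
- foil_flask: bystander: foil-wrapped flask, 58 x 60 x 131 mm, standing on the worktop. Origin: centre of its underside
- bottle: bystander: screw-cap reagent bottle, 86 mm in diameter, 181 mm tall, standing on the worktop. Origin: centre of its underside
Mind the look-alikes: they are no part of the job. Leave any green look-alike of the flask alone.

How it is judged:
On the way, in this order (a step that is already met when the one before it is completed fails the run):
1. the flask stands upright on the worktop, let go (height (world z) of flask below 0.003 m and angle between flask's own z axis and vertical below 0.1 rad and linear speed of flask below 0.02 m/s and contact force between the fingers and flask below 0.1 N), for 0.3 s.
2. the tool presses on the land the flask stood on, spring squeezed 3 to 12 mm (x of roller in the frame of rack between -0.02 and 0.02 m and y of roller in the frame of rack above 0.085 m and value of joint foot between 0.003 and 0.012 m), for 0.1 s.
3. the tool presses at the middle of the row: the first cap home, the last still proud (x of roller in the frame of rack between -0.02 and 0.02 m and y of roller in the frame of rack between -0.015 and 0.015 m and value of joint foot above 0.002 m and value of joint cap1 below 0.0015 m and value of joint cap5 above 0.0015 m), for 0.04 s.
4. the tool presses on the far land and all five caps are home (x of roller in the frame of rack between -0.02 and 0.02 m and y of roller in the frame of rack below -0.085 m and value of joint foot above 0.002 m and value of joint each of cap1, cap2, cap3, cap4, cap5 below 0.0015 m), for 0.05 s.
At the end, for the whole second after the job is handed in: All caps under 1.5 mm proud; flask upright (0.1 rad) on the bare worktop; roller tool upright (0.1 rad) on its rollers on the tray floor, origin within 30 mm (x) and 20 mm (y) of the tray centre and under 8 mm above its underside; both at rest (value of joint each of cap1, cap2, cap3, cap4, cap5 below 0.0015 m and height (world z) of flask below 0.003 m and angle between each of flask, roller's own z axis and vertical below 0.1 rad and linear speed of each of flask, roller below 0.02 m/s and x of roller in the frame of tray between -0.03 and 0.03 m and y of roller in the frame of tray between -0.02 and 0.02 m and z of roller in the frame of tray below 0.008 m); the robot touches nothing.
It fails at once if the tool's spring is bottomed (squeezed 13.5 mm or more) (value of joint foot above 0.0135 m).
It fails at once if the tool is off the caps (spring under 2 mm) while low over the row between the first and last cap (x of roller in the frame of rack between -0.03 and 0.03 m and y of roller in the frame of rack between -0.055 and 0.055 m and z of roller in the frame of rack below 0.12 m and value of joint foot below 0.002 m).
It fails at once if the gripper touches the rack or its caps (contact force between the fingers and rack above 1 N).
It fails at once if the flask is tipped over (angle between flask's own z axis and vertical above 0.6 rad).
It fails at once if other glassware is disturbed (moved over 15 mm or tipped) (distance of any of near_flask, foil_flask, bottle from where it was at the start of the episode above 0.015 m or angle between any of near_flask, foil_flask, bottle's own z axis and vertical above 0.3 rad).
It also fails if it takes over 72 s, if anything falls off the work surface, if the arm or the gripper's body presses on something with over 40 N, if the wrist force passes 120 N, or if a joint passes its speed limit or range.

## Working session

There is one attempt and no reset: what is moved stays moved. The work goes in short steps, each a Python script; the robot and the scene stay as the last script left them, time stands still between calls to the robot, and variables do not carry over. Pictures are saved under pics/ and viewed, and the job is handed in when it is done.

```bash
ls; mkdir -p pics
python3 - <<'E'
from cell import env, jaws, cams, workorder
import cv2
for n in ["scene","top","wrist"]:
    im=cams.camera(n); cv2.imwrite(f"pics/{n}0.png",im[:,:,::-1])
    m=cams.camera_model(n); print(n,m)
print(env.read_time(),env.read_ee_pos(),env.read_eef_rot(),env.grip_depth,env.read_grip_width())
E
```

```text
pics
scene {'camera_matrix': array([[541.54671934,   0.        , 324.61021602],
       [  0.        , 541.54671934, 243.85343602],
       [  0.        ,   0.        ,   1.        ]]), 'origin': array([-0.13933306, -0.6312486 ,  0.64488432]), 'rotation': array([ 0.79901256,  0.44712765, -0.19278041, -0.35283354])}
top {'camera_matrix': array([[507.44413907,   0.        , 313.28730332],
       [  0.        , 507.44413907, 236.25634898],
       [  0.        ,   0.        ,   1.        ]]), 'origin': array([0.44067794, 0.00337978, 1.43264821]), 'rotation': array([-0.70041746, -0.02751586,  0.02627763,  0.71271856])}
wrist {'camera_matrix': array([[353.32163273,   0.        , 313.28733927],
       [  0.        , 353.32163273, 243.56743171],
       [  0.        ,   0.        ,   1.        ]]), 'origin': array([0.11146175, 0.64503134, 0.37206391]), 'rotation': array([ 0.79279251, -0.12897532, -0.09458691,  0.58813155])}
0.15 [0.18862499 0.62124861 0.23014894] [-9.56691028e-05  1.46827732e-01  9.89161505e-01 -1.06083861e-03] 0.0187 0.08545919438797982
```

View pics/scene0.png

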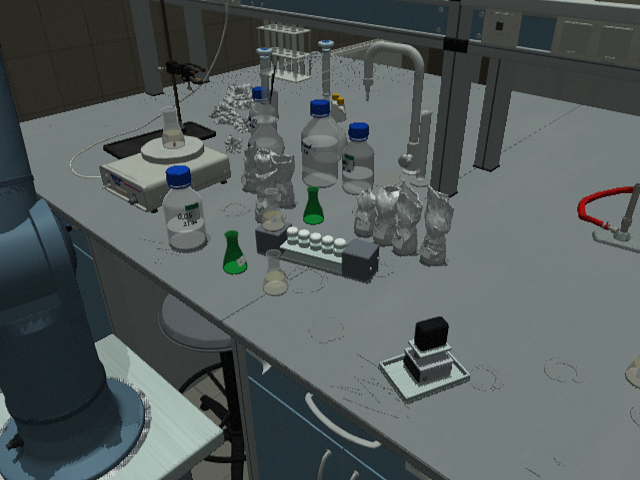

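View pics/top0.png

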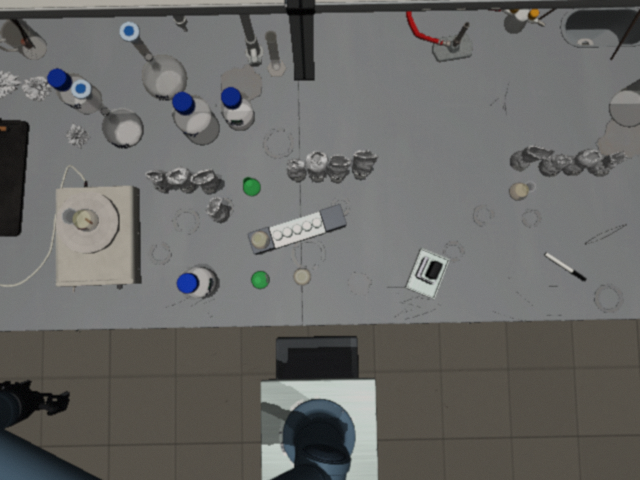

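View pics/wrist0.png

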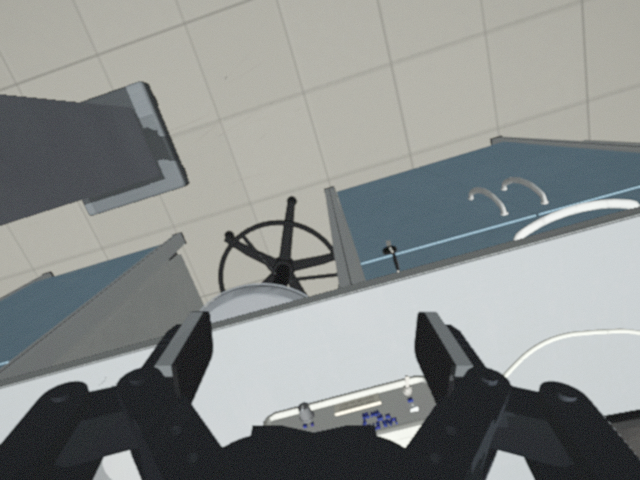

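The flask to move is the clear one on the rack's left end block (top about 260,240; scene about 273,215). Look-alikes are the clear near_flask (302,276), green flasks (251,187) and (260,280), one on the hotplate (85,220), and one far right (519,190). Next I enlarge crops to confirm.

```bash
cat > h.py <<'E'
from cell import env, jaws, cams, workorder
import cv2, numpy as np
from scipy.spatial.transform import Rotation as R
def rot(q): return R.from_quat([q[1],q[2],q[3],q[0]])
def ray(m,u,v):
    K=m["camera_matrix"]; d=np.array([(u-K[0,2])/K[0,0],-(v-K[1,2])/K[1,1],-1.])
    return np.array(m["origin"]),rot(m["rotation"]).apply(d)
def px(m,u,v,z):
    o,d=ray(m,u,v); return o+d*(z-o[2])/d[2]
def proj(m,p):
    c=rot(m["rotation"]).inv().apply(np.array(p)-m["origin"]); K=m["camera_matrix"]
    return np.array([K[0,2]+K[0,0]*c[...,0]/-c[...,2],K[1,2]+K[1,1]*c[...,1]/c[...,2]]).T
def down(yaw):  # tool z down, tool y (jaw axis) at world angle yaw
    y=np.array([np.cos(yaw),np.sin(yaw),0]);z=np.array([0,0,-1.]);x=np.cross(y,z)
    q=R.from_matrix(np.array([x,y,z]).T).as_quat(); return np.array([q[3],q[0],q[1],q[2]])
def crop(im,c0,r0,w,h,s,name):
    cv2.imwrite(name,cv2.resize(im[r0:r0+h,c0:c0+w,::-1],None,fx=s,fy=s,interpolation=cv2.INTER_CUBIC))
E
python3 - <<'E'
from h import *
a=cv2.imread("pics/top0.png")[:,:,::-1]; b=cv2.imread("pics/scene0.png")[:,:,::-1]
crop(a,230,170,130,100,6,"pics/t1.png"); crop(a,390,230,80,80,7,"pics/t2.png"); crop(b,210,170,190,140,4,"pics/s1.png")
E
```

```text
(no output)
```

View pics/t1.png

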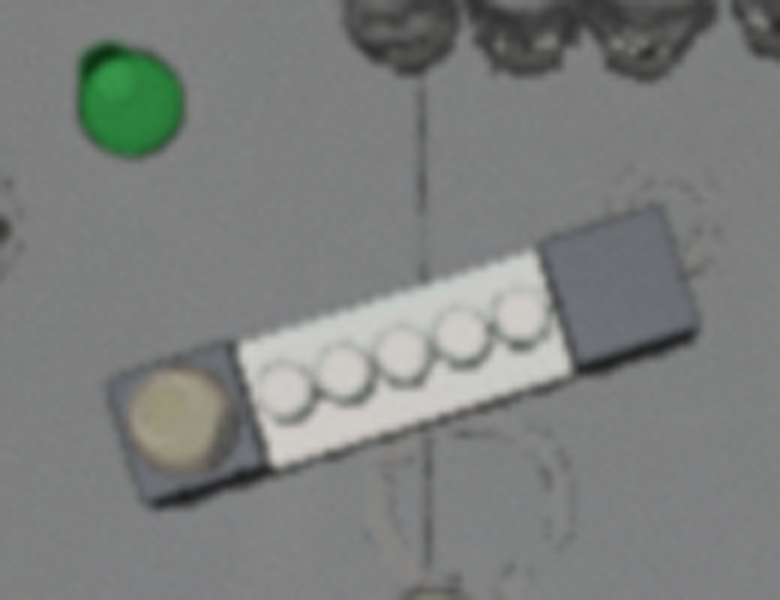

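View pics/t2.png

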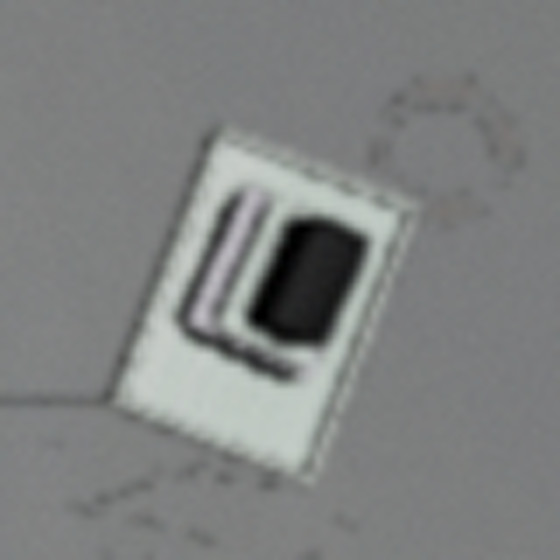

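View pics/s1.png

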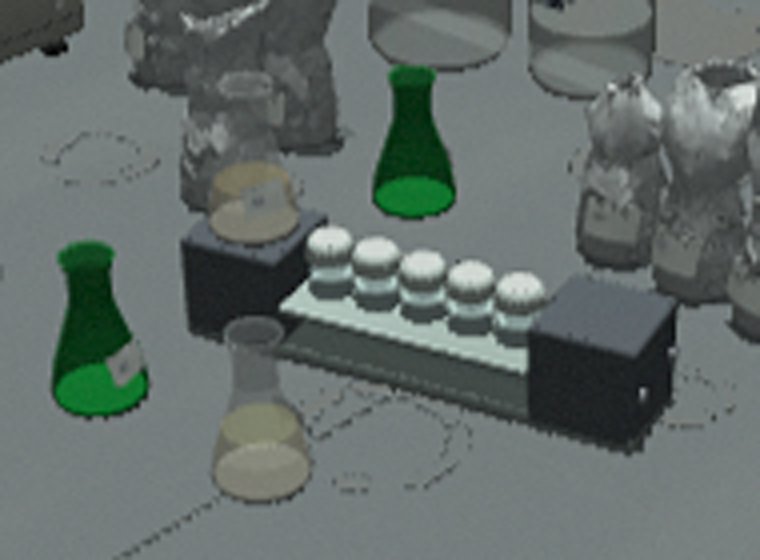

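Confirmed: a clear flask with yellowish liquid stands on the left (grey) block, t1 (180,418), s1 (250,200). Rack block top corners and tray corners are readable; I fit them.

```bash
cat > fit.py <<'E'
from h import *
from scipy.optimize import least_squares
T=cams.camera_model("top"); S=cams.camera_model("scene")
def t1(u,v): return ((u+.5)/6-.5+230,(v+.5)/6-.5+170)
def t2(u,v): return ((u+.5)/7-.5+390,(v+.5)/7-.5+230)
def s1(u,v): return ((u+.5)/4-.5+210,(v+.5)/4-.5+170)
def P(m,l): return np.array([px(m,u,v,z) for (u,v),z in l])
rk=P(T,[(t1(*c),.06) for c in [(107,383),(232,342),(268,464),(148,500),(540,243),(660,205),(697,325),(577,365)]])
tr=P(T,[(t2(*c),.014) for c in [(220,128),(412,205),(312,480),(115,400)]])
rs=P(S,[(s1(*c),.06) for c in [(183,240),(527,337),(640,355),(675,297),(560,272)]])
def fit(mod,obs,p0):
    mod=np.array(mod)
    f=lambda p:(R.from_euler('z',p[2]).apply(np.c_[mod,np.zeros(len(mod))])[:,:2]+p[:2]-obs[:,:2]).ravel()
    r=least_squares(f,p0); return r.x,np.round(r.fun.reshape(-1,2)*1000,1)
E
python3 - <<'E'
from fit import *
print(np.round(rk,4)); print(np.round(rs,4)); print(np.round(tr,4))
# rack axis +y direction = toward left block
m=[(.03,.133),(.03,.073),(-.03,.073),(-.03,.133),(.03,-.073),(.03,-.133),(-.03,-.133),(-.03,-.073)]
r,e=fit(m,rk,[.45,.05,.3]); print("rack",r,np.degrees(r[2]),e.tolist())
m2=[(-.03,.133),(-.03,-.073),(-.03,-.133),(.03,-.133),(.03,-.073)]
r2,e=fit(m2,rs,[.45,.05,.3]); print("rack s",r2,e.tolist())
mt=[(.06,.043),(.06,-.043),(-.06,-.043),(-.06,.043)]
t,e=fit(mt,tr,[.4,-.2,-.3]); print("tray",t,np.degrees(t[2]),e.tolist())
print("land",rack:= r[:2]+.103*np.array([-np.sin(r[2]),np.cos(r[2])]))
# handle top z ~ .004+.1
for c in [(313,282),(290,225),(368,235),(325,340),(250,325)]: print("handle",px(T,*t2(*c),.104))
print("caps",[np.round(px(T,*t1(*c),.064),4) for c in [(287,388),(522,316)]])
print("flask blob",px(T,*t1(180,418),.09),px(T,*t1(180,418),.145),px(S,*s1(246,82),.145))
print("base", px(S,*s1(254,215),.06))
print("near", px(T,302,276,.05),px(S,*s1(262,475),0.005))
print("end foils", [np.round(px(T,u,v,.06),3) for u,v in [(296,170),(251,187),(218,210),(260,280),(187,284)]])
E
```

```text
[[ 0.5562  0.1835  0.06  ]
 [ 0.5738  0.1268  0.06  ]
 [ 0.5182  0.1111  0.06  ]
 [ 0.5029  0.1654  0.06  ]
 [ 0.6165 -0.0135  0.06  ]
 [ 0.6329 -0.0683  0.06  ]
 [ 0.5779 -0.0839  0.06  ]
 [ 0.5607 -0.0292  0.06  ]]
[[ 0.4977  0.1623  0.06  ]
 [ 0.5486 -0.0384  0.06  ]
 [ 0.5734 -0.0904  0.06  ]
 [ 0.6279 -0.0699  0.06  ]
 [ 0.6075 -0.01    0.06  ]]
[[ 0.511  -0.2958  0.014 ]
 [ 0.479  -0.3713  0.014 ]
 [ 0.3707 -0.3276  0.014 ]
 [ 0.4036 -0.2505  0.014 ]]
rack [0.56740287 0.04898909 0.29357323] 16.820506788598685 [[1.4, 1.4], [1.1, 0.8], [-0.7, -0.9], [-2.7, 2.2], [0.7, 1.3], [1.7, -1.3], [-0.7, -3.1], [-0.8, -0.3]]
rack s [0.56060986 0.04586613 0.2939552 ] [[-4.4, 2.1], [4.4, 5.7], [-3.0, 0.3], [-0.0, -2.8], [3.0, -5.3]]
tray [ 0.44107522 -0.31128606 -0.39522203] -22.64455434893607 [[2.0, 1.1], [0.9, -2.8], [-1.5, -0.3], [-1.4, 2.0]]
land [0.53759731 0.14758234]
handle [ 0.44848194 -0.30955405  0.104     ]
handle [ 0.46986461 -0.30172247  0.104     ]
handle [ 0.46562992 -0.33069628  0.104     ]
handle [ 0.42685161 -0.31325776  0.104     ]
handle [ 0.43290412 -0.28552389  0.104     ]
caps [array([0.5522, 0.1018, 0.064 ]), array([ 0.583 , -0.0047,  0.064 ])]
flask blob [0.53758886 0.14744196 0.09      ] [0.53361901 0.14154063 0.145     ] [0.53624455 0.14691554 0.145     ]
base [0.54178472 0.15391936 0.06      ]
near [0.43838299 0.03742174 0.05      ] [0.43012482 0.03209581 0.005     ]
end foils [array([0.728, 0.049, 0.06 ]), array([0.683, 0.173, 0.06 ]), array([0.622, 0.263, 0.06 ]), array([0.43 , 0.151, 0.06 ]), array([0.422, 0.347, 0.06 ])]
```

Run:
```python
from h import *
yaw=0.2936
env.reach([0.48,0.05,0.36],down(yaw))
m=cams.camera_model("wrist"); im=cams.camera("wrist"); cv2.imwrite("pics/w1.png",im[:,:,::-1])
np.save("w1.npy",[m],allow_pickle=True)
print(m["origin"],m["rotation"],env.read_joint_positions(),env.read_time())
```

```text
[0.4568771  0.129531   0.50164043] [ 0.97621176 -0.15854674 -0.02301971  0.14609458] [-0.90136868 -0.07590838  0.68167702  1.84109542  0.04935951  1.36010895
  0.06491714] 2.5333
```

View pics/w1.png

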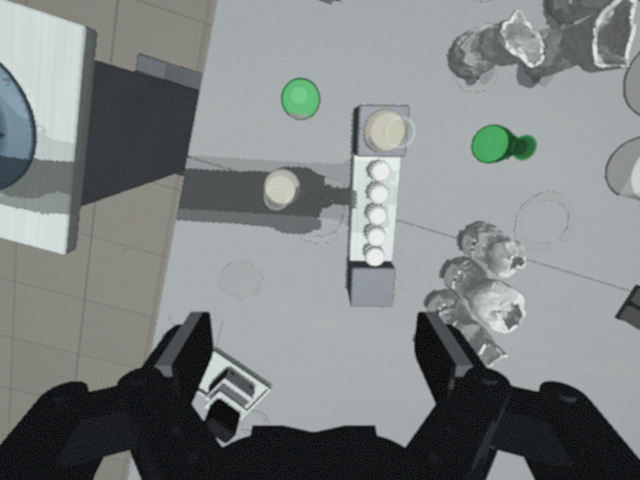

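Wrist view: rack runs vertically, flask on it at about (388,130) with its rim at (403,132); green flasks at (300,98) and (490,144), near_flask at (281,188), tool at (225,410).

Run:
```python
from h import *
a=cv2.imread("pics/w1.png")[:,:,::-1]
crop(a,335,90,95,75,8,"pics/w1a.png"); crop(a,335,240,95,75,8,"pics/w1b.png")
```

```text
(no output)
```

View pics/w1a.png

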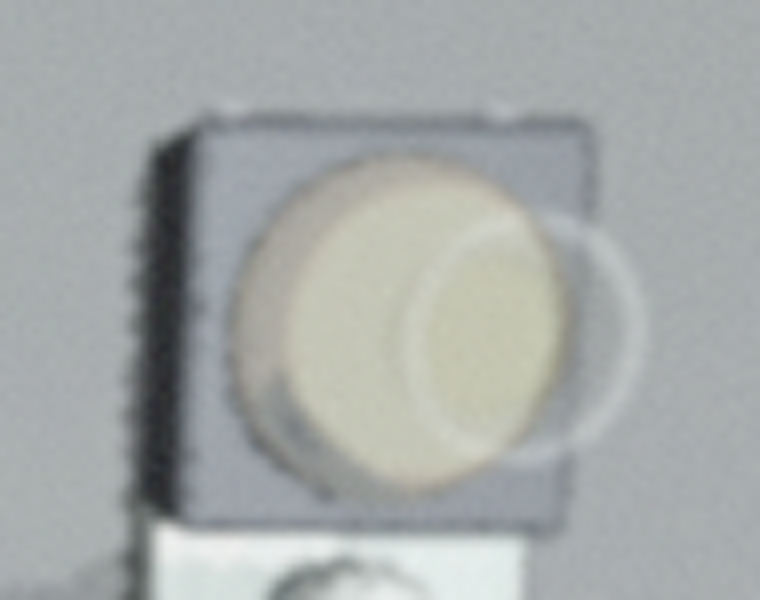

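View pics/w1b.png

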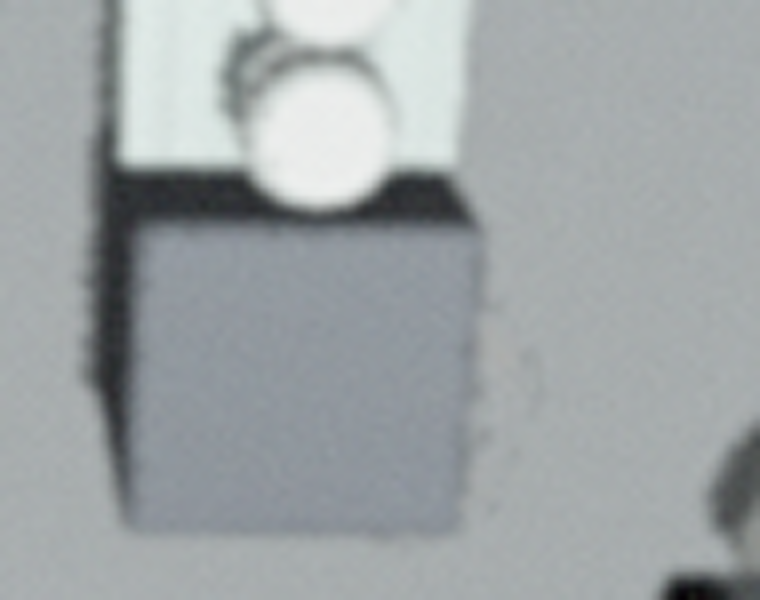

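```bash
cat > fit2.py <<'E'
from fit import *
W=np.load("w1.npy",allow_pickle=True)[0]
a=lambda u,v:((u+.5)/8-.5+335,(v+.5)/8-.5+90)
b=lambda u,v:((u+.5)/8-.5+335,(v+.5)/8-.5+240)
rw=[a(197,122),a(592,122),a(568,528),a(180,522),b(133,220),b(480,220),b(462,532),b(125,532)]
mw=[(-.03,.133),(.03,.133),(.03,.073),(-.03,.073),(-.03,-.073),(.03,-.073),(.03,-.133),(-.03,-.133)]
E
python3 - <<'E'
from fit2 import *
obs=P(W,[(c,.06) for c in rw]); r,e=fit(mw,obs,[.56,.05,.3]); print("rack w",r,e.tolist())
print("rim",px(W,*a(525,337),.145), "top blob", )
print("base circle left/right", px(W,*a(233,325),.06),px(W,*a(525,337),.145))
c,s=np.cos(r[2]),np.sin(r[2]); print("land",r[:2]+.103*np.array([-s,c]))
E
```

```text
rack w [0.56581164 0.0502425  0.29007283] [[-1.6, 2.0], [0.9, 2.3], [0.0, -0.5], [-0.8, -1.3], [-0.0, 0.1], [1.6, 0.1], [0.5, -1.4], [-0.6, -1.3]]
rim [0.53793442 0.14868319 0.145     ] top blob
base circle left/right [0.51510611 0.14213302 0.06      ] [0.53793442 0.14868319 0.145     ]
land [0.53635138 0.14893947]
```

Run:
```python
from h import *
q=down(0.292); x,y=.5378,.1487
jaws.set_gripper(0.07)
env.reach([x,y,.22],q); env.movel([x,y,.111],max_speed=.1)
f0=env.read_ft_force(); print(f0)
im=cams.camera("scene"); crop(im,200,100,190,140,4,"pics/g1.png")
jaws.set_gripper(0.0,force=30); print(env.read_grip_width(),env.read_ft_force())
env.movel([x,y,.125],max_speed=.05); print(env.read_grip_width(),env.read_ft_force()-f0)
im=cams.camera("scene"); crop(im,200,100,190,140,4,"pics/g2.png"); print(env.read_time())
```

```text
[ 0.0095614  -0.3690742   0.87559333]
0.0351660222827386 [-1.4012136  -0.70201099  5.28400252]
0.03492758728677851 [ 0.20833088  0.67630138 -0.24516591]
5.775
```

View pics/g2.png

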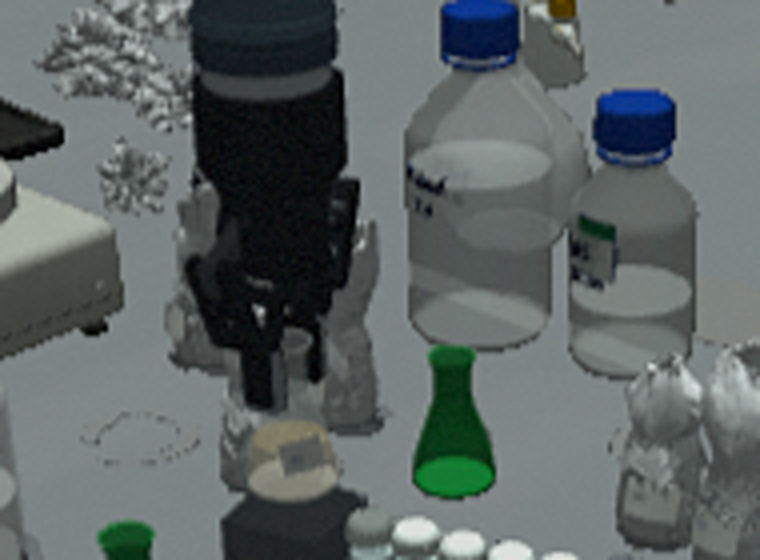

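The flask is held by the neck and lifted slightly. I carry it to the bare top at (0.43, -0.12).

Run:
```python
from h import *
q=down(0.292); x,y=.5378,.1487; X,Y=.43,-.12
env.movel([x,y,.20],max_speed=.12)
env.movel([X,Y,.20],max_speed=.2)
env.movel([X,Y,.065],max_speed=.12)
env.sleep(.2)
h=env.movel([X,Y,.044],max_speed=.02,threshold=3); p=env.read_ee_pos(); print(h,p,env.read_ft_force())
jaws.set_gripper(0.06); env.sleep(.2)
env.movel([X,Y,.17],max_speed=.12)
im=cams.camera("scene"); crop(im,240,150,190,140,4,"pics/p1.png"); im=cams.camera("top");crop(im,270,220,130,100,6,"pics/p2.png"); print(env.read_time())
```

```text
True [ 0.42987251 -0.12010002  0.05160192] [-0.81933014  0.39913826  5.31349401]
12.1333
```

View pics/p1.png

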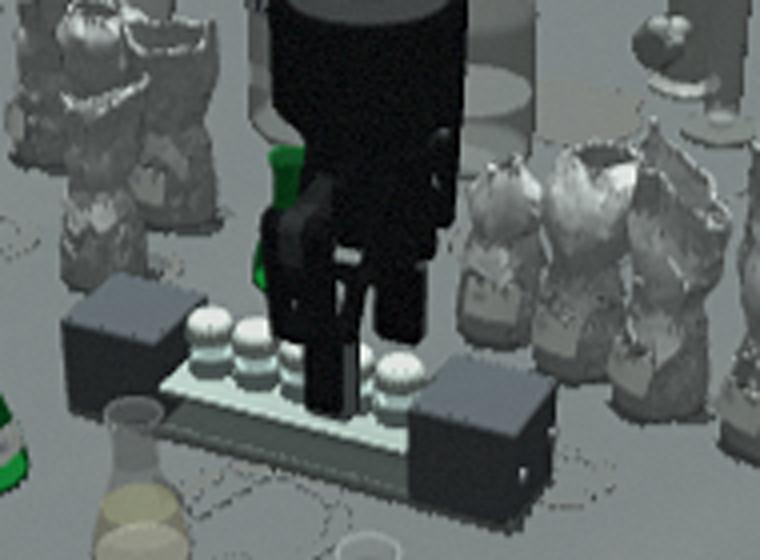

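Run:
```python
from h import *
for d in (66.4,-113.6):
    y=np.radians(d); print(d,env.solve_ik([.446,-.31,.1],down(y)),env.solve_ik([.446,-.31,.25],down(y)))
y=np.radians(66.4)
env.reach([.51,-.34,.30],down(y))
m=cams.camera_model("wrist"); im=cams.camera("wrist"); cv2.imwrite("pics/w2.png",im[:,:,::-1])
np.save("w2.npy",[m],allow_pickle=True); print(m["origin"],env.read_joint_positions())
im=cams.camera("top");crop(im,270,220,130,100,6,"pics/p2.png"); im=cams.camera("scene"); crop(im,240,200,190,140,4,"pics/p1.png");
```

```text
66.4 [-0.12928785  0.4456224   0.79370959  1.99123057 -0.41345757  0.87080684
  2.04745383] [-0.34353309  0.24560439  1.01180192  1.87073885 -0.22794784  1.14857435
  1.90815607]
-113.6 [-0.37688237  0.65478801  1.16510517  1.99921681 -0.73288401  0.99066639
 -0.8267424 ] [-0.49692311  0.34606706  1.24192381  1.87449101 -0.3554043   1.17465773
 -1.11457899]
[ 0.43616292 -0.30676498  0.44108831] [-0.24244132  0.38043227  0.97967985  1.64667411 -0.32674648  1.2923845
  1.95583287]
```

View pics/w2.png

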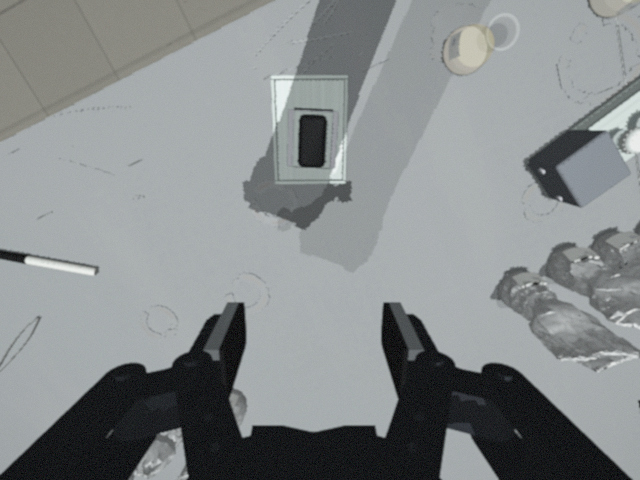

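View pics/p1.png

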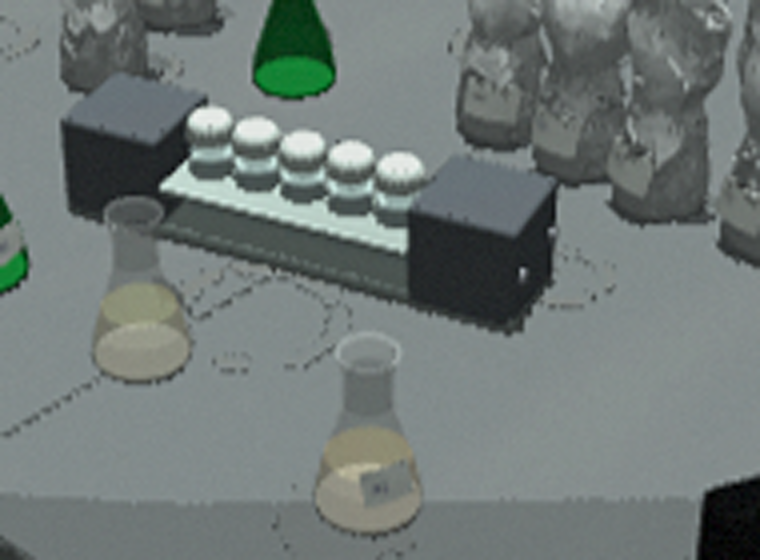

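The flask stands upright on the worktop (p1: rim (368,350), base (368,500)). The wrist view shows the tool in its tray, handle at (312,140); enlarging.

Run:
```python
from h import *
a=cv2.imread("pics/w2.png")[:,:,::-1]
a=np.clip(a.astype(float)*1.6+20,0,255).astype(np.uint8)
crop(a,260,65,105,130,5,"pics/w2a.png")
```

```text
(no output)
```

View pics/w2a.png

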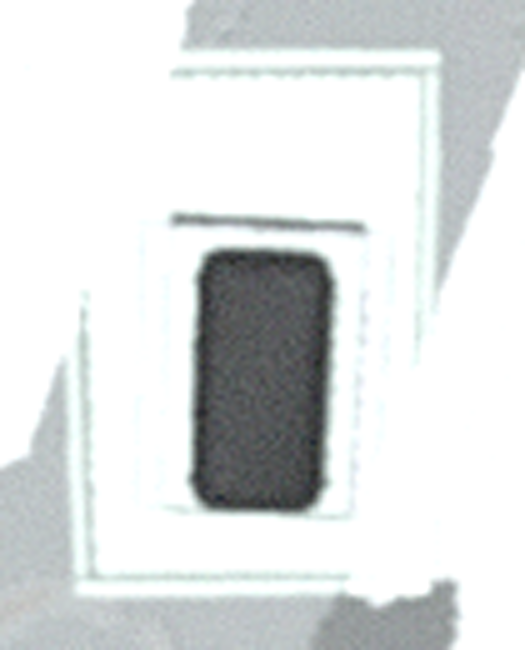

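Run:
```python
from fit import *
W=np.load("w2.npy",allow_pickle=True)[0]
a=lambda u,v:((u+.5)/5-.5+260,(v+.5)/5-.5+65)
hc=P(W,[(a(*c),.104) for c in [(199,248),(333,248),(326,512),(190,512)]])
print(np.round(hc,4), hc.mean(0))
dirx=(hc[3]-hc[0]+hc[2]-hc[1])/2; print("len",np.hypot(*dirx[:2]),np.degrees(np.arctan2(dirx[1],dirx[0])))
diry=(hc[1]-hc[0]+hc[2]-hc[3])/2; print("wid",np.hypot(*diry[:2]),np.degrees(np.arctan2(diry[1],diry[0])))
tc=P(W,[(c,.014) for c in [(271.7,75.5),(347.6,75.5),(347.2,183.3),(275.4,183.8)]])
# image top = -x? 
t,e=fit([(-.06,-.043),(-.06,.043),(.06,.043),(.06,-.043)],tc,[.44,-.31,-.4]); print(t,np.degrees(t[2]),e.tolist())
```

```text
[[ 0.4215 -0.3137  0.104 ]
 [ 0.4311 -0.2917  0.104 ]
 [ 0.4734 -0.311   0.104 ]
 [ 0.4632 -0.3343  0.104 ]] [ 0.44730671 -0.31265905  0.104     ]
len 0.04653836789835421 -25.4464183441023
wid 0.024763072608758672 66.4240187435218
[ 0.44026362 -0.31169848 -0.40135759] -22.99609586013667 [[-0.7, -0.8], [-0.5, 1.8], [0.4, -0.7], [0.8, -0.3]]
```

Run:
```python
from h import *
q=down(np.radians(65.3)); x,y=.4475,-.3118
jaws.set_gripper(0.06)
env.movel([x,y,.20],q,max_speed=.15)
env.movel([x,y,.11],max_speed=.12)
print(env.movel([x,y,.067],max_speed=.05,threshold=5)); env.sleep(.3); f0=env.read_ft_force(); print(env.read_ee_pos(),f0)
jaws.set_gripper(0.0,force=100); env.sleep(.3); print(env.read_grip_width(),env.read_ee_pos(),env.read_ft_force(),env.read_ft_torque())
im=cams.camera("scene"); crop(im,350,230,160,120,5,"pics/k1.png"); print(env.read_time())
```

```text
False
[ 0.44768758 -0.31187264  0.06723735] [-0.97820707  0.18959863  0.39805233]
0.024945644334708382 [ 0.44756953 -0.31199741  0.06718869] [-0.54903723  0.57299189  2.16949509] [0.02820663 0.16381709 0.01600235]
17.6917
```

View pics/k1.png

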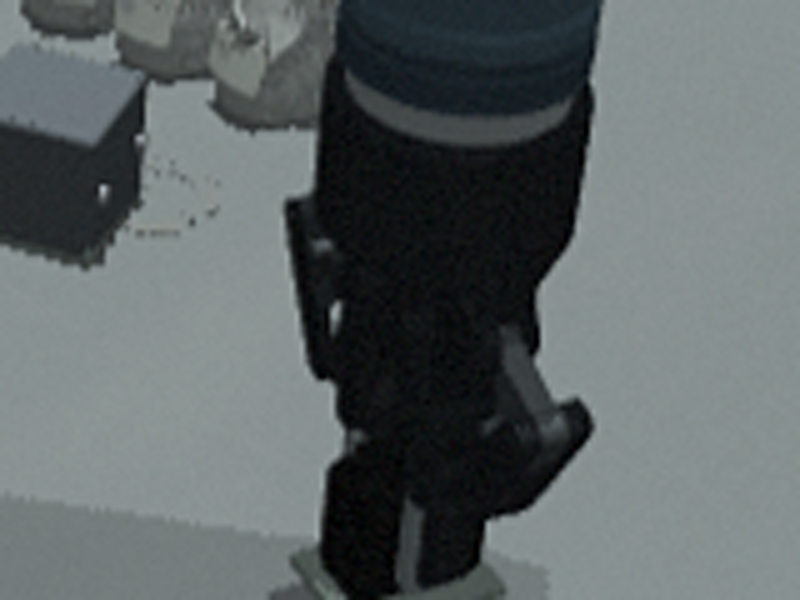

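```bash
cat > rk.py <<'E'
from h import *
RX,RY,RT=.5663,.0497,.2915
def rp(x,y,z):
    c,s=np.cos(RT),np.sin(RT); return [RX+c*x-s*y,RY+s*x+c*y,z]
q=down(RT)
E
python3 - <<'E'
from rk import *
x,y=.4475,-.3118
env.movel([x,y,.12],max_speed=.08)
env.movel([x,y,.25],max_speed=.15)
env.movel(rp(0,.103,.25),q,max_speed=.18)
env.movel(rp(0,.103,.15),max_speed=.12)
env.sleep(.3); print(env.read_ee_pos(),env.read_grip_width(),env.read_ft_force(),env.read_ft_torque())
im=cams.camera("scene"); crop(im,200,100,160,160,4,"pics/k2.png")
m=cams.camera_model("wrist"); np.save("w3.npy",[m],allow_pickle=True); cv2.imwrite("pics/w3.png",cams.camera("wrist")[:,:,::-1]); print(env.read_time(),env.read_joint_positions())
cv2.imwrite("pics/t3.png",cams.camera("top")[:,:,::-1])
for i in np.linspace(.103,-.103,5): print(env.solve_ik(rp(0,i,.115),q) is not None)
E
```

```text
[0.53708375 0.14853565 0.15059295] 0.02503016332334589 [-0.48120654  0.66362203 -4.15750919] [-0.0204017  -0.0393149   0.02060317]
23.65 [-1.03578511  0.39360731  0.83382594  1.92815914 -0.35179938  0.97046893
  0.25427379]
True
True
True
True
True
```

View pics/k2.png

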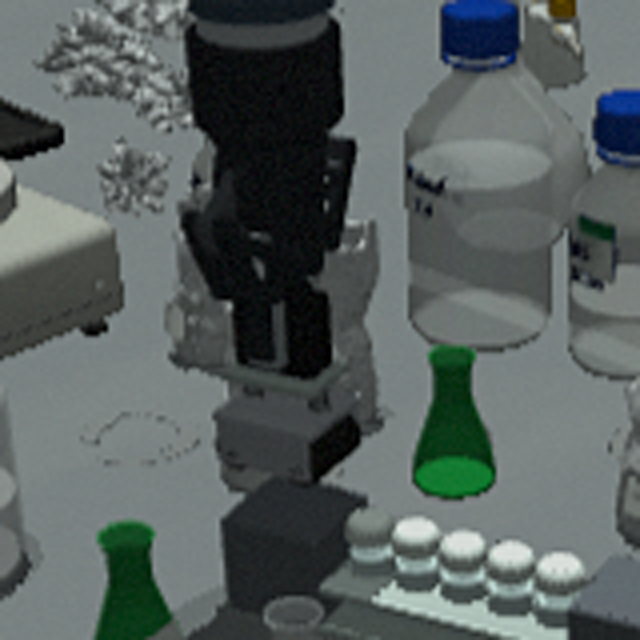

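View pics/w3.png

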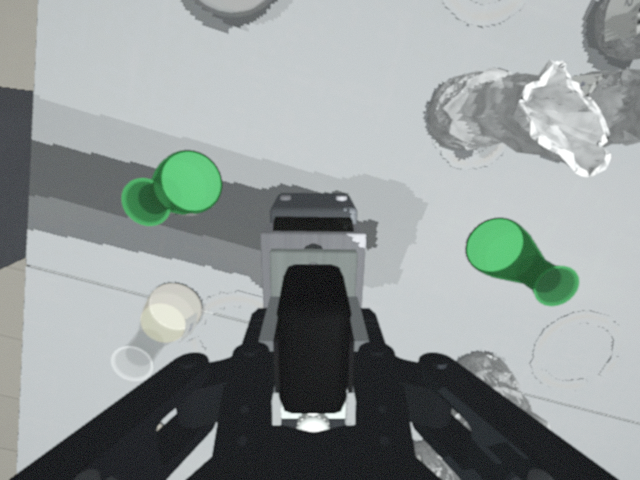

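The tool hangs upright and aligned above the start land (w3: tool and rack end both centred at column ~314). Now contact and press.

Run:
```python
from rk import *
env.movel(rp(0,.103,.130),max_speed=.08); env.sleep(.3)
f0=env.read_ft_force()
h=env.movel(rp(0,.103,.1165),max_speed=.012,threshold=3); p=env.read_ee_pos(); f=env.read_ft_force()
print(h,f0,p,f-f0)
if h:
    for dz in (.003,.006,.0075):
        env.movel(rp(0,.103,p[2]-dz),max_speed=.015); env.sleep(.25); print(dz,env.read_ee_pos(),env.read_ft_force()-f0,env.read_ft_torque(),env.read_grip_width())
crop(cams.camera("scene"),230,160,120,90,6,"pics/k3.png"); print(env.read_time())
```

```text
True [ 0.22625195  0.52663933 -4.39195741] [0.53660963 0.14837935 0.12270859] [-0.99448751 -1.18717226  7.79800494]
0.003 [0.53690483 0.14842568 0.12005377] [-1.63209318 -1.40677974 10.01317917] [-0.07609149  0.28208621 -0.06277468] 0.0250812803009316
0.006 [0.53687386 0.14840276 0.11734732] [-2.23942581 -0.49150239 12.33693855] [-0.02428394  0.46037438 -0.00091588] 0.024597429563004588
0.0075 [0.53687872 0.14838491 0.11598195] [-3.2806454  -0.45235966 12.00840363] [-0.12864579  0.53787002 -0.06128152] 0.024613956115571017
26.8
```

View pics/k3.png

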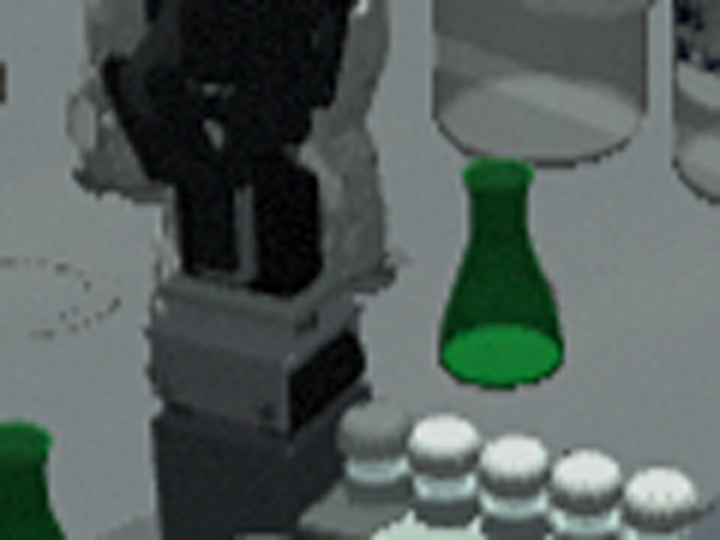

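Run:
```python
from rk import *
p=env.read_ee_pos(); 
h=env.movel(rp(0,-.103,.1152),max_speed=.05,threshold=18); print(h,env.read_ee_pos(),rp(0,-.103,0),env.read_ft_force(),env.read_ft_torque(),env.read_grip_width())
env.sleep(.2);print(env.read_ee_pos(),env.read_ft_force())
cv2.imwrite("pics/k4.png",cv2.resize(cams.camera("scene")[160:300,230:420,::-1],None,fx=4,fy=4,interpolation=2)); print(env.read_time())
```

```text
False [ 0.59610811 -0.04962207  0.11614464] [np.float64(0.5959010946743387), np.float64(-0.0489548285391082), 0] [-2.50216518 -0.15719007  7.86181506] [-0.02648859  0.49420303 -0.00792256] 0.024744589961829516
[ 0.59611786 -0.04958884  0.11614303] [-2.83537506  0.57574522  8.21248745]
31.3167
```

View pics/k4.png

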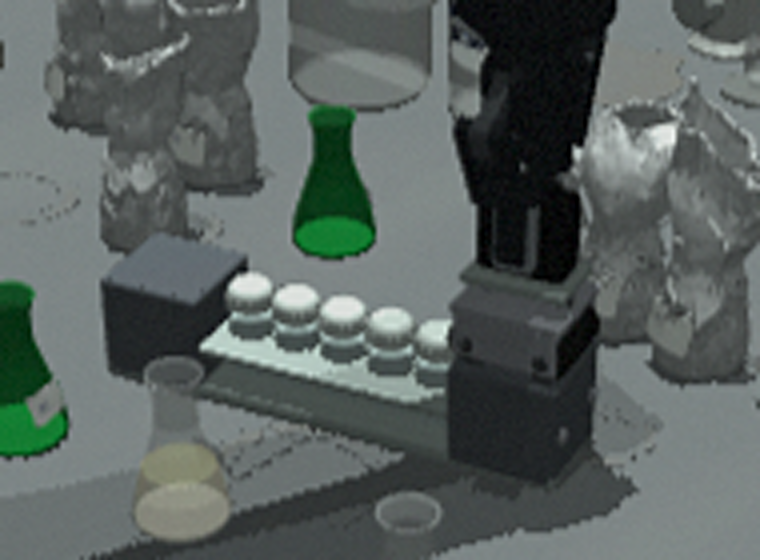

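Run:
```python
from rk import *
env.movel(rp(0,-.103,.25),max_speed=.12)
crop(cams.camera("scene"),230,160,190,140,4,"pics/k5.png")
env.movel([.4405,-.3115,.25],down(np.radians(90-22.8)),max_speed=.18)
crop(cams.camera("scene"),260,215,130,70,6,"pics/k6.png")
b=cv2.imread("pics/scene0.png")[:,:,::-1]; crop(b,260,215,130,70,6,"pics/k7.png"); print(env.read_time(),env.read_ft_force())
a=cv2.imread("pics/k6.png");b=cv2.imread("pics/k7.png"); cv2.imwrite("pics/k8.png",cv2.resize(np.vstack([b,a]),None,fx=.7,fy=.7))
# wrist view of tray
```

```text
34.5333 [ 0.35554749  0.07639349 -3.2033458 ]
```

View pics/k8.png

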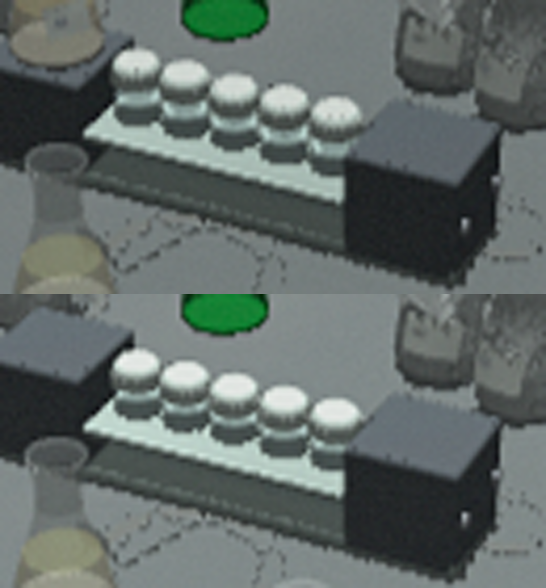

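View pics/k5.png

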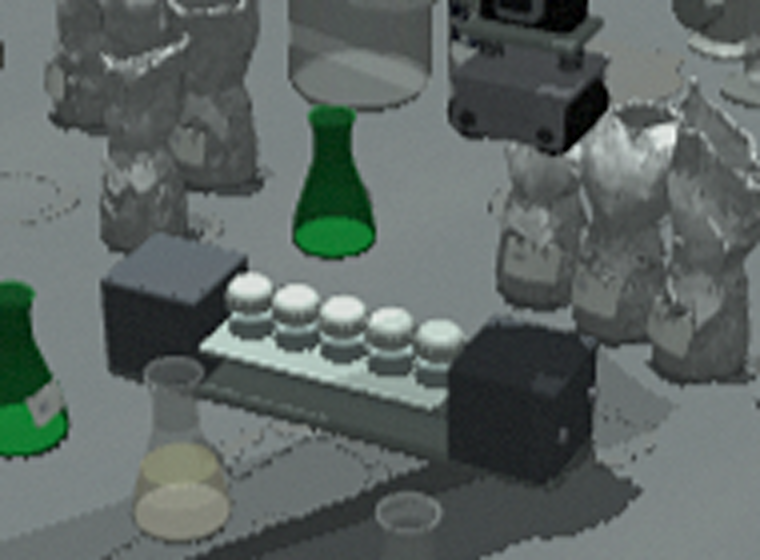

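Run:
```python
from rk import *
S=cams.camera_model("scene")
a=cv2.imread("pics/k7.png",0);b=cv2.imread("pics/k6.png",0)
for y in (.056,.028,0,-.028,-.056):
    u0=proj(S,rp(0,y,.063)); u1=proj(S,rp(0,y,.067)); s=(u0-u1)[1]/4
    c=((u0-[260,215])*6).astype(int)
    t=a[c[1]-26:c[1]+14,c[0]-22:c[0]+22]; w=b[c[1]-46:c[1]+44,c[0]-26:c[0]+26]
    r=cv2.matchTemplate(w,t,cv2.TM_CCOEFF_NORMED); _,v,_,l=cv2.minMaxLoc(r)
    print(y,round(v,2),"drop mm",round((l[1]-20)/6/s,2))
```

```text
0.056 0.98 drop mm 4.12
0.028 0.99 drop mm 4.1
0 0.99 drop mm 2.85
-0.028 0.98 drop mm 4.05
-0.056 0.99 drop mm 4.43
```

All caps dropped 2.9 to 4.4 mm, as expected for home, and the tool is above the tray. Placing now.

Run:
```python
from h import *
x,y=.4405,-.3115
env.movel([x,y,.10],max_speed=.12); env.movel([x,y,.074],max_speed=.05); env.sleep(.3)
f0=env.read_ft_force()
h=env.movel([x,y,.063],max_speed=.012,threshold=3); p=env.read_ee_pos(); print(h,p,env.read_ft_force()-f0)
jaws.set_gripper(0.06); env.sleep(.3); print(env.read_grip_width())
env.movel([x,y,.16],max_speed=.1); 
env.movel([x+.07,y-.03,.30],max_speed=.2)
env.sleep(.2); m=cams.camera_model("wrist"); cv2.imwrite("pics/w4.png",cams.camera("wrist")[:,:,::-1]); np.save("w4.npy",[m],allow_pickle=True)
cv2.imwrite("pics/e1.png",cams.camera("scene")[:,:,::-1]);cv2.imwrite("pics/e2.png",cams.camera("top")[:,:,::-1]); print(env.read_time())
```

```text
True [ 0.44052581 -0.31149369  0.06676039] [ 0.3128154  -0.41114536  7.84282319]
0.05988250890463088
40.6583
```

View pics/w4.png

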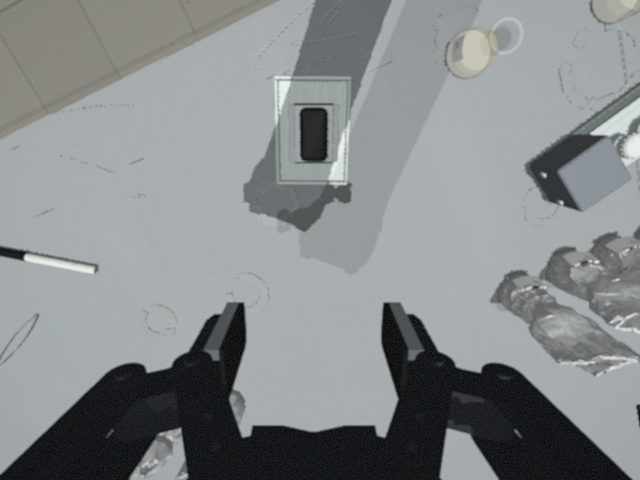

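View pics/e1.png

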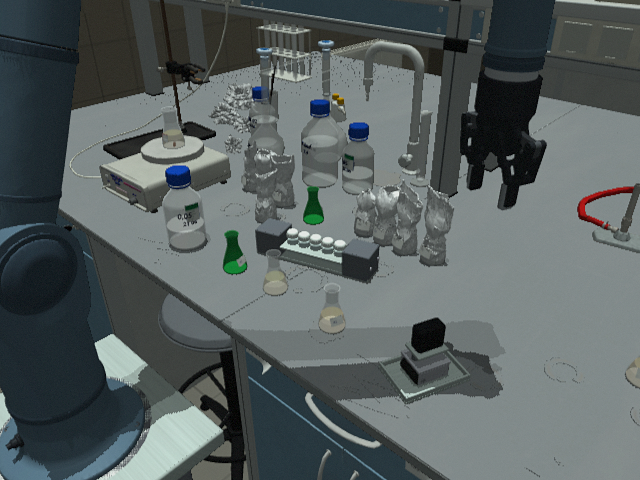

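The tool stands upright and centred in the tray (w4: handle (313,133), tray 275–351 x 77–184). The flask is upright at scene (332,312), the others are unmoved, and the robot is clear of everything.

Run:
```python
from h import *
workorder.close_job(); print(env.read_time())
```

```text
the job is handed in; nothing more can be done
the job is handed in; nothing more can be done
```

I finished the whole job and handed it in at about 41 s of the 72 s allowed; no verdict is reported.

- **Flask:** I lifted it off the start land and stood it on the bare worktop at about (0.43, -0.12). The last scene picture shows it upright and let go.
- **Stroke:** I pressed the roller tool onto the start land with the spring squeezed about 7 mm, judging by the travel after contact. I then rolled it to the far land in one unbroken stroke, and the force guard did not trip.
- **Caps:** Comparing scene pictures from before and after, the caps dropped about 4.1, 4.1, 2.9, 4.1 and 4.4 mm. That fits all five being home, but it is an image estimate and not a joint reading. Cap 3's 2.9 mm is just under the stated 3 mm minimum, within the accuracy of the estimate.
- **Tool:** It is back in its tray, upright and near the centre. I released it after contact at almost the same height at which I picked it up.
- **Other glassware:** It looks unmoved in the last scene picture.

Two readings disagreed or stayed uncertain:

- **Rack position:** The rack's position differed by about 4–7 mm between the scene and top cameras. The wrist camera agreed with the top one, so I used those two.
- **Force at the far land:** The force readings have zero offsets of a newton or so, but at both ends of the stroke they fit a half-squeezed spring.

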